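# Slide the current transformer along the bent bus bar to its far post

## Task

On the power-test stand, take the black ring-shaped current transformer that hangs on the bent copper bar by the block on its top, slide it along the bar around both bends and up against the post at the other end. Leave it there hanging freely on the bar, square to it, and let go.

Things in the scene. Friction and masses are not known exactly. Their poses are not given: they have to be found in the camera images.
- ct_block (a point): Centre of the black block (30 mm along own x, 16 own y, 50 own z, up) on top of the loose black ring on the bar. Ring: 68 mm outside, hole 44, 20 thick, hole axis = own y (at the start along the first leg, to bar_bend1, within 6 deg); hole centre 59 mm, ring top 25 mm below this point. Hanging, this point is 42 mm above the bar's centreline (59 when the bar is mid-hole). About 0.2 kg.
- bar_bend1 (a point): First bend of the fixed level copper bar (10 mm round, centreline 115 mm above the bench): the corner point of the centrelines; the bend is rounded, from 20 mm before to 20 mm after, cutting the corner by 4 mm. Stand axes: y along the first leg towards this bend, z up. The start post's face is 135 mm back; the ring starts 60 to 115 mm back. The bar turns 45 deg right here (seen from above).
- bar_bend2 (a point): Second bend, rounded likewise, 71 mm from bar_bend1 along the straight middle leg (50 mm in the stand's x, 50 mm in its y). The bar turns 45 deg right again, then runs straight along the stand's x for 120 mm to bar_stop. Same axes and height as bar_bend1.
- bar_stop (a point): Where the bar's centreline enters the face of the far post, a grey 36 mm square post that stops the ring. Same axes: x along the last leg into the post, z up. Both posts end 12 mm above the bar's centreline. With the ring against the post, ct_block is 10 mm before this point along x and 42 mm above it.
Mind the look-alikes: they are no part of the job. Of the things that look like the part that bears ct_block, the largest one is meant.

How it is judged:
By the outcome, as a careful person would: the job done as asked, in the order asked, and still so for the second after the job is handed in, with the robot touching nothing.
It also fails if it takes over 37 s, if anything falls off the work surface, if the arm or the gripper's body presses on something with over 40 N, if the wrist force passes 120 N, or if a joint passes its speed limit or range.

## Robot

A 6-joint arm with a two-finger parallel gripper is mounted at the origin on the work surface. World frame = base frame: x ahead of the robot, y to its left, z up, the work surface at z = 0. Lengths are in m, angles in rad, forces in N, time in s.
With the tool pointing down it reaches from about 0.4 to 0.925 m from the base axis. Payload 12.5 kg.
Tool frame: the origin (TCP) lies midway between the tips of the shut fingers; the grasp point (between the pads) lies 19 mm behind it; z points along the fingers, x is the direction in which the jaws open and shut, and the axes are right-handed (so a half turn about z gives the same grasp; the last joint's range is limited). The gripper opens to 95 mm and grips with 3 to 60 N. Pads are 20 mm wide; open, the fingers measure 119 mm over their backs; the gripper's body (75 mm by 180 mm) begins 59 mm behind the grasp point.
Start: joints at [-1.368, 0.491, 1.559, -0, 1.092, -0.106], TCP at [0.19, -0.595, 0.189] pointing down, gripper open.
Joint ranges: [-3.1, 3.1], [-0.84, 2.19], [0.05, 2.79], [-1.13, 4.28], [0.06, 2.93], [-2.69, 2.69]. Speed limits (rad/s): [2.22, 2.22, 2.79, 3.14, 3.14, 3.14].

## Interface

Orientations are given as a unit quaternion [x, y, z, w].
In Python, from workcell import telemetry, cams, job gives the robot as it stands.
- The arm moves only by the tool arm_command, never from a script. Its argument "motion" is a list of rows, each a list of 2 entries, a list of its own where there are three numbers: the shift along the world's x, y, z in cm, then the turn, a rotation vector about the world's x, y, z in degrees. A call has 1 to 12 rows; each row shifts and turns the commanded pose from where the row before left it; what a row does not reach is not made up. A row lasts 1/12 s, in which the tool goes at most 41.7 mm and 7.16 degrees, less where a joint would pass 70% of its speed; a pose out of reach is approached as far as the arm can. A call is refused whole if a number of a shift passes 4.17 or a number of a turn 7.16, either way. A call with a gripper value outside its range is refused whole. "claw" is the closure, from -1 (fully open) to 1 (shut), set as the call begins (left out, the last holds). The fingers move at their own pace and stop on an object; the grip force is fixed at half the most. Time passes only in rows, so rows that do not move let the fingers close. It gives the time, the measured TCP pose, the force and the opening at its end, in the units of the state.
- telemetry.state(): the state, without advancing time (a new reading comes with each control period).
- cams.snapshot(name): name is "scene" or "top" or "wrist"; returns the picture (480x640x3 uint8, blue, green, red); there is no depth.
- cams.camera_info(name): a dict with "vfov" (degrees; the focal length in pixels is half the picture's height over the tangent of half this angle, whatever the lens; pixels are square), "cx", "cy" (the principal point, pixels), "R" (3x3) and "t" (3): a world point X has camera coordinates R X + t. Camera axes: x right, y down, z forward; pixel columns grow to the right and rows downward; lengths in m; the calibration is good to about 2 mm. A picture is of the moment at which its call begins: read the wrist's pose just before it. camera_info takes no time and is no camera call; for the wrist camera it gives the pose at the moment of the call.
- job.sign_off(): hands the job in, once; it reports no verdict.
The state is a dict: "clock": time; "qpos": joint angles; "dq": joint speeds; "tau": joint torques, N m; "tcp_pos": TCP position; "tcp_rot": TCP orientation; "wrist_force": force on the tool from outside, world axes, zero at the start; "moment": the same for the moment, N m; "grip_width": opening from 0.0 (shut) to 1.0 (fully open).
Only numpy, scipy, OpenCV 4.12 (cv2) and the standard library are available. Lean on these libraries where they do the work, as an engineer would, in place of code of your own. Each camera call takes 0.05 s, during which the arm holds its last target.

## Working session

There is one attempt and no reset: what is moved stays moved. The work goes in short steps, Python scripts to look and compute and a tool call to move; the robot and the scene stay as the last step left them, time stands still between calls to the robot, and variables do not carry over. Pictures are saved under pics/ and viewed, and the job is handed in when it is done.

Besides the shell and the picture viewer there is one more tool, called after ">>>" as a command line: name --argument value ..., lists and objects as JSON in quotes. arm_command: Moves the arm, as the interface text tells. Its arguments: {"type":"object","properties":{"motion":{"type":"array"},"claw":{"type":"number"}},"required":["motion"]}

```bash
mkdir -p pics; cat > h.py <<'E'
import numpy as np,cv2
from workcell import telemetry,cams,job
def snap(n,f):
    im=cams.snapshot(n); cv2.imwrite('pics/'+f,im); return im
def ray(n,u,v,info=None):
    c=info or cams.camera_info(n); f=240/np.tan(np.radians(c['vfov'])/2)
    R=np.array(c['R']);t=np.array(c['t'])
    d=R.T@np.array([(u-c['cx'])/f,(v-c['cy'])/f,1]); return -R.T@t,d/np.linalg.norm(d)
def onz(n,u,v,z):
    o,d=ray(n,u,v); return o+d*(z-o[2])/d[2]
def proj(n,X):
    c=cams.camera_info(n); f=240/np.tan(np.radians(c['vfov'])/2)
    p=np.array(c['R'])@np.array(X)+np.array(c['t']); return f*p[0]/p[2]+c['cx'],f*p[1]/p[2]+c['cy']
def tri(*nuv):
    A=np.zeros((3,3));b=np.zeros(3)
    for n,u,v in nuv:
        o,d=ray(n,u,v);P=np.eye(3)-np.outer(d,d);A+=P;b+=P@o
    X=np.linalg.solve(A,b); return X
E
python3 - <<'E'
from h import *
print(telemetry.state())
for n in('scene','top','wrist'):
    snap(n,n+'0.png');c=cams.camera_info(n);print(n,c)
E
```

```text
{'clock': 0.0, 'qpos': array([-1.36755999e+00,  4.91558088e-01,  1.55946426e+00,  2.86351569e-05,
        1.09170451e+00, -1.05576901e-01]), 'dq': array([ 0.00080356,  0.00097993,  0.00198999,  0.00082055, -0.00049366,
        0.00137468]), 'tau': array([ 1.98044618e-04, -6.12655807e+01, -2.58183253e+01,  6.91563799e-02,
        4.81204432e-02, -6.84239831e-05]), 'tcp_pos': array([ 0.18994072, -0.59514379,  0.18805758]), 'tcp_rot': array([ 8.07438919e-01, -5.89950905e-01, -4.11565834e-04, -3.90361402e-04]), 'wrist_force': array([ 0.03446967, -0.7782422 , -0.4075059 ]), 'moment': array([ 0.00710058, -0.03454567, -0.00453267]), 'grip_width': 0.9989364619563437}
scene {'vfov': 43.72174627410779, 'cx': 313.0981231992451, 'cy': 245.00220085529776, 'R': array([[ 0.59634112,  0.80265629,  0.010961  ],
       [ 0.65625041, -0.47961291, -0.58250052],
       [-0.46229067,  0.35456217, -0.81275642]]), 't': array([-0.33667954, -0.24644142,  1.11661246])}
top {'vfov': 51.09704813951278, 'cx': 318.1154090227658, 'cy': 240.77103805512158, 'R': array([[-0.00898768, -0.99995741,  0.00209803],
       [-0.99953971,  0.00892309, -0.0289958 ],
       [ 0.02897584, -0.00235767, -0.99957733]]), 't': array([0.02042496, 0.50486176, 0.83233019])}
wrist {'vfov': 58.30309591808972, 'cx': 319.0614968624285, 'cy': 238.00479852826106, 'R': array([[ 0.30482847, -0.9524052 , -0.00198695],
       [-0.90951088, -0.29171743,  0.29612649],
       [-0.28261204, -0.08846063, -0.95514666]]), 't': array([-0.62366935, -0.03345484,  0.39309056])}
```

View pics/scene0.png

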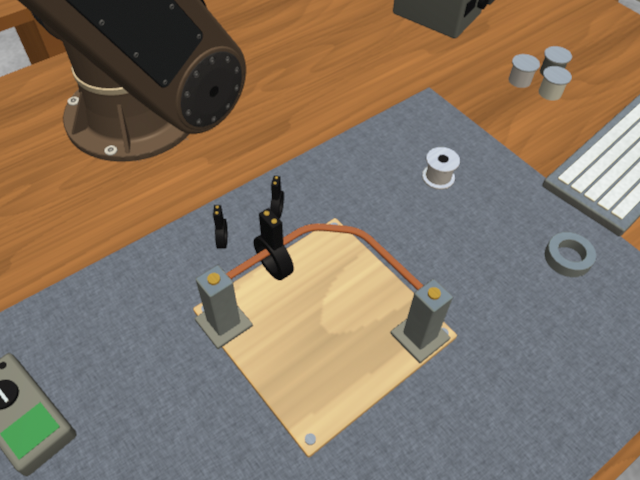

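View pics/top0.png

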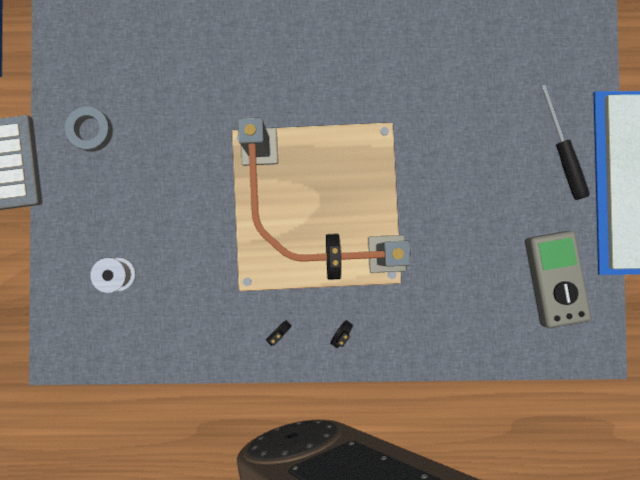

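View pics/wrist0.png

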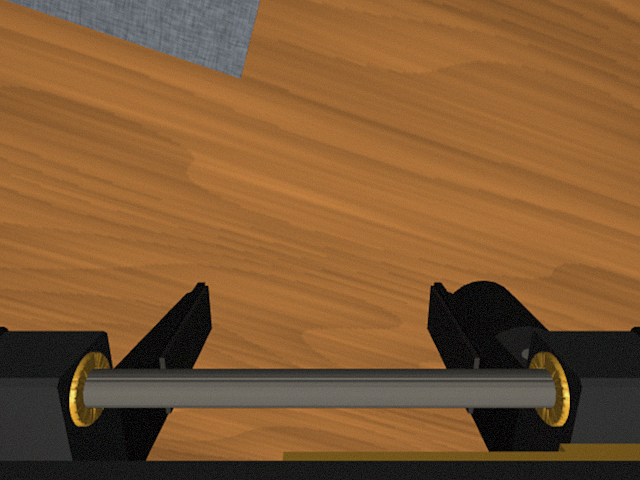

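The scene picture shows the stand with the large ring on the first leg (block at about (270,222)) and two small look-alikes on the mat. In the top view the block's gold dots are at about (334,256), bend 1 is near (295,258), bend 2 near (256,220), and the far post is at (250,130).

```bash
cat > m.py <<'E'
from h import *
def copper(im):
    hsv=cv2.cvtColor(im,cv2.COLOR_BGR2HSV)
    return cv2.inRange(hsv,(3,120,80),(14,255,255))
def ln(p):
    vx,vy,x,y=cv2.fitLine(p.astype(np.float32),cv2.DIST_HUBER,0,.01,.01).ravel(); return np.array([x,y]),np.array([vx,vy])
def X(a,b):
    s=np.linalg.solve(np.c_[a[1],-b[1]],b[0]-a[0]);return a[0]+s[0]*a[1]
E
python3 - <<'E'
from m import *
im=cv2.imread('pics/top0.png');m=copper(im);roi=np.zeros_like(m);roi[135:265,238:385]=1;m*=roi
cv2.imwrite('pics/m.png',m)
v,u=np.nonzero(m);P=np.array([onz('top',a,b,.115)[:2] for a,b in zip(u,v)])
print(len(P),P.min(0),P.max(0))
L3=ln(P[(v>148)&(v<195)]); L1=ln(P[((u>345)&(u<378))|((u>305)&(u<322))]); L2=ln(P[(u>266)&(u<282)&(v>225)&(v<252)])
for L in(L1,L2,L3):print(L[0],L[1],np.degrees(np.arctan2(L[1][1],L[1][0])))
print('b1',X(L1,L2),'b2',X(L2,L3),'L1xL3',X(L1,L3), np.linalg.norm(X(L1,L2)-X(L2,L3)))
# gold dots on block
hsv=cv2.cvtColor(im,cv2.COLOR_BGR2HSV);g=cv2.inRange(hsv,(15,100,80),(30,255,255))
n,_,st,ce=cv2.connectedComponentsWithStats(g)
for i in range(1,n):
    if st[i,4]>8 and st[i,4]<500:print('gold top',ce[i],st[i,4],onz('top',*ce[i],.182))
hs=cv2.imread('pics/scene0.png');g=cv2.inRange(cv2.cvtColor(hs,cv2.COLOR_BGR2HSV),(15,150,80),(30,255,255))
n,_,st,ce=cv2.connectedComponentsWithStats(g)
for i in range(1,n):
    if 8<st[i,4]<500 and 200<ce[i][0]<450:print('gold sc',ce[i],st[i,4],onz('scene',*ce[i],.182))
a=cv2.resize(im[110:360,220:430],None,fx=2.8,fy=2.8,interpolation=cv2.INTER_CUBIC);b=cv2.resize(m[110:360,220:430],None,fx=1,fy=1)
cv2.imwrite('pics/top0z.png',a[:600])
cv2.imwrite('pics/sc0z.png',cv2.resize(hs[170:360,180:460],None,fx=2.8,fy=2.8,interpolation=cv2.INTER_CUBIC))
E
```

```text
1273 [ 0.47389404 -0.07964255] [0.64467714 0.11764426]
[ 0.47990862 -0.02360146] [ 0.04016471 -0.9991931 ] -87.698105
[0.4997854  0.08078104] [0.72983575 0.68362254] 43.127373
[0.6045279  0.11090665] [0.9993072  0.03721722] 2.132882
b1 [0.47658622 0.05905084] b2 [0.52894217 0.10809161] L1xL3 [0.47469613 0.10607131] 0.07173661
gold top [249.59550562 129.23595506] 89 [0.64944308 0.10627149 0.182     ]
gold top [334.5        250.21428571] 28 [ 0.48726297 -0.00525914  0.182     ]
gold top [397.5        253.27272727] 88 [ 0.48246745 -0.08861435  0.182     ]
gold top [335.  262.5] 26 [ 0.47101021 -0.00575908  0.182     ]
gold top [277.8 336. ] 10 [0.374994   0.07052466 0.182     ]
gold top [345.2 336.5] 10 [ 0.37351134 -0.01822349  0.182     ]
gold top [272.63636364 340.90909091] 11 [0.36862807 0.0773632  0.182     ]
gold top [340.9 342.6] 10 [ 0.36557417 -0.01247743  0.182     ]
gold sc [235.5          3.42857143] 14 [0.06468702 0.20542047 0.182     ]
gold sc [241.5   2.8] 10 [0.06903055 0.2146464  0.182     ]
gold sc [247.72727273   2.18181818] 11 [0.07363457 0.2241914  0.182     ]
gold 
[... 4920 characters left out ...]
.33491246 -0.01127121  0.182     ]
gold sc [226.93333333 158.46666667] 15 [0.36278261 0.00347771 0.182     ]
gold sc [258.46666667 163.73333333] 15 [0.39564647 0.03231128 0.182     ]
gold sc [274.66666667 182.88888889] 9 [0.43632898 0.0305401  0.182     ]
gold sc [216.5 206.8] 10 [ 0.42626093 -0.05130417  0.182     ]
gold sc [216.11111111 212.33333333] 9 [ 0.43363161 -0.05634149  0.182     ]
gold sc [266.29166667 213.        ] 24 [ 0.47146923 -0.00627842  0.182     ]
gold sc [273.60714286 220.82142857] 28 [ 0.48709518 -0.00590057  0.182     ]
gold sc [213.19587629 278.60824742] 97 [ 0.51580547 -0.11006876  0.182     ]
gold sc [433.62857143 293.1047619 ] 105 [0.68104148 0.08245919 0.182     ]
```

View pics/top0z.png

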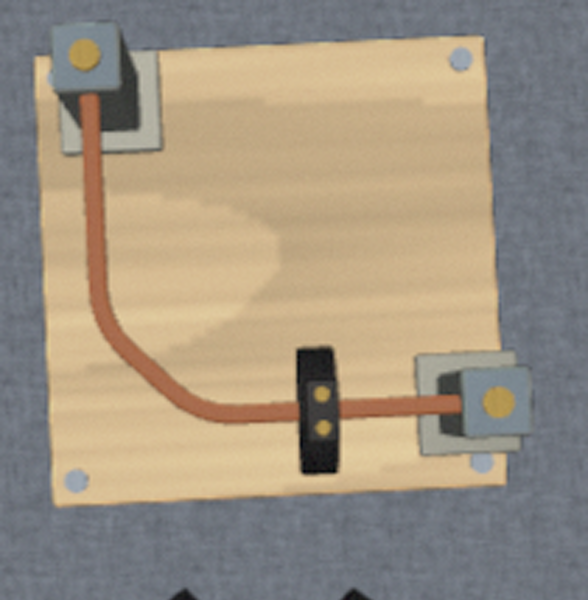

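View pics/sc0z.png

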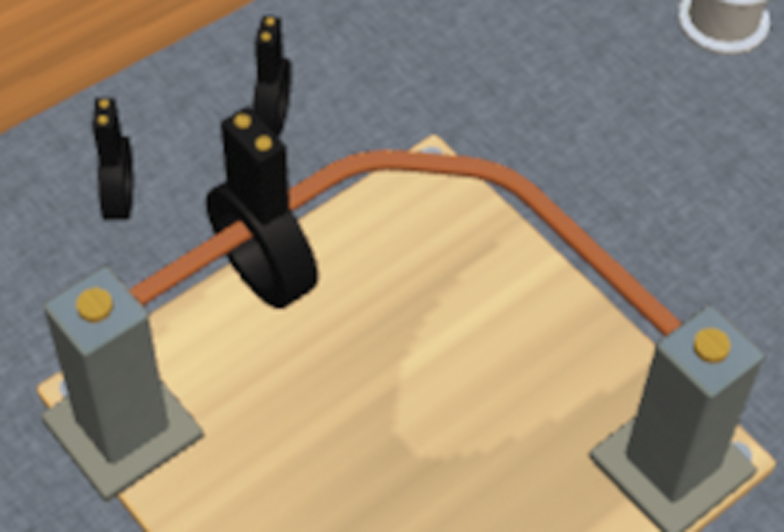

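```bash
python3 - <<'E'
from m import *
print('stop bolt',tri(('top',249.6,129.24),('scene',433.63,293.1)),'start bolt',tri(('top',397.5,253.27),('scene',213.2,278.6)))
print('blk',tri(('top',334.5,250.2),('scene',273.6,220.8)),tri(('top',335,262.5),('scene',266.3,213)))
# scene view bar check: last leg points
im=cv2.imread('pics/scene0.png');m=copper(im);m[:220]*=1
roi=np.zeros_like(m);roi[225:300,200:425]=1;v,u=np.nonzero(m*roi)
P=np.array([onz('scene',a,b,.115)[:2] for a,b in zip(u,v)])
y=np.radians(2.2);xh=np.array([np.cos(y),np.sin(y)]);yh=np.array([-xh[1],xh[0]])
for nm,s in(('L3',(u>370)&(u<410)),('L1',(u>290)&(u<300))):
    L=ln(P[s]);print(nm,s.sum(),L,np.degrees(np.arctan2(L[1][1],L[1][0])))
s=(u>232)&(u<258);L=ln(P[s]);print('L1 near',s.sum(),L)
E
```

```text
stop bolt [0.66293674 0.1131166  0.12773085] start bolt [ 0.48247713 -0.0975004   0.12796575]
blk [ 0.48710764 -0.00553792  0.18179658] [ 0.47095039 -0.00586224  0.18117302]
L3 361 (array([0.585918  , 0.10929883], dtype=float32), array([0.9998106 , 0.01946179], dtype=float32)) 1.1151485
L1 70 (array([0.47793314, 0.03211921], dtype=float32), array([ 0.38226092, -0.92405444], dtype=float32)) -67.5262
L1 near 203 (array([ 0.48141807, -0.05272798], dtype=float32), array([ 0.11138175, -0.9937777 ], dtype=float32))
```

>>> arm_command --motion '[[[2.4,2.9,0.5],[0,0,4]],[[2.4,2.9,0.5],[0,0,4]],[[2.4,2.9,0.5],[0,0,4]],[[2.4,2.9,0.5],[0,0,4]],[[2.4,2.9,0.5],[0,0,4]],[[2.4,2.9,0.5],[0,0,4]],[[2.4,2.9,0.5],[0,0,4]],[[2.4,2.9,0.5],[0,0,4]]]' --claw -1

```text
clock: 0.82
tcp_pos: [0.3828, -0.3618, 0.2288]
tcp_rot: [0.939, -0.343, -0.0, -0.0]
wrist_force: [0.6, -0.5, -0.0]
grip_width: 0.999
```

>>> arm_command --motion '[[[0.9,3.25,0],[0,0,3.85]],[[0.9,3.25,0],[0,0,3.85]],[[0.9,3.25,0],[0,0,3.85]],[[0.9,3.25,0],[0,0,3.85]],[[0.9,3.25,0],[0,0,3.85]],[[0.9,3.25,0],[0,0,3.85]],[[0.9,3.25,0],[0,0,3.85]],[[0.9,3.25,0],[0,0,3.85]],[[0.9,3.25,0],[0,0,3.85]],[[0.9,3.25,0],[0,0,3.85]],[[0.9,3.25,0],[0,0,3.85]],[[0,0,0],[0,0,0]]]'

```text
clock: 1.82
tcp_pos: [0.4817, -0.0018, 0.2286]
tcp_rot: [1.0, 0.022, 0.0, -0.0]
wrist_force: [0.2, -0.8, -0.3]
grip_width: 0.999
```

```bash
cat >> h.py <<'E'
from scipy.spatial.transform import Rotation as Ro
def st():
    s=telemetry.state();M=Ro.from_quat(s['tcp_rot']).as_matrix()
    print('t',round(s['clock'],2),'tcp',s['tcp_pos'].round(4),'yaw',np.degrees(np.arctan2(M[1,0],M[0,0])).round(2),'z',M[:,2].round(3),'F',s['wrist_force'].round(1),'w',round(s['grip_width'],3),'q',s['qpos'].round(2));return s
E
python3 - <<'E'
from h import *
st(); im=snap('wrist','w1.png')
print([proj('wrist',p) for p in((.4871,-.0055,.182),(.471,-.0059,.182))])
E
```

```text
t 1.82 tcp [ 0.4817 -0.0018  0.2286] yaw 2.48 z [ 0.     0.001 -1.   ] F [ 0.2 -0.8 -0.3] w 0.999 q [-0.14  0.24  1.84  0.    1.06 -0.19]
[(np.float64(327.65091822134883), np.float64(257.4482387213413)), (np.float64(300.71652522074083), np.float64(257.0292108224919))]
```

View pics/w1.png

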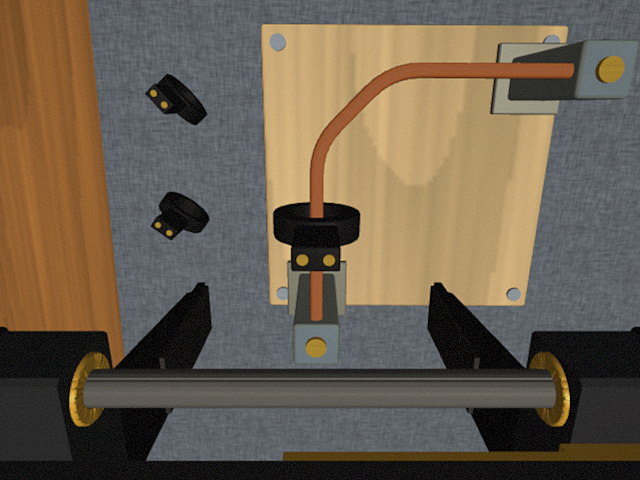

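The wrist view shows the block's gold dots at about (303,260) and (329,260), within 3 px of the projection of my triangulated position.

>>> arm_command --motion '[[[0,0,0],[0,0,0]],[[0,0,-1],[0,0,0]],[[0,0,-1],[0,0,0]],[[0,0,0],[0,0,0]],[[0,0,0],[0,0,0]]]'

```text
clock: 2.28
tcp_pos: [0.4807, -0.007, 0.2086]
tcp_rot: [1.0, 0.017, -0.0, -0.0]
wrist_force: [-0.4, 0.1, 0.4]
grip_width: 1.004
```

```bash
python3 - <<'E'
from h import *
print(st()['dq'])
E
```

```text
t 2.28 tcp [ 0.4807 -0.007   0.2086] yaw 1.92 z [-0.001  0.    -1.   ] F [-0.4  0.1  0.4] w 1.004 q [-0.15  0.26  1.87 -0.    1.01 -0.19]
[ 0.00548128 -0.0124174  -0.01475422  0.00161588  0.00705766 -0.0003202 ]
```

>>> arm_command --motion '[[[0,0,-1.2],[0,0,0]],[[0,0,-1.2],[0,0,0]],[[0,0,-1.2],[0,0,0]],[[0,0,-1.2],[0,0,0]],[[-0.05,0.05,-1],[0,0,0]],[[0,0,-0.6],[0,0,0]],[[0,0,-0.4],[0,0,0]],[[0,0,0],[0,0,0]],[[0,0,0],[0,0,0]]]'

```text
clock: 3.03
tcp_pos: [0.4807, -0.0057, 0.1411]
tcp_rot: [1.0, 0.018, 0.0, 0.0]
wrist_force: [-0.2, -0.1, 0.2]
grip_width: 0.996
```

>>> arm_command --motion '[[[0,0,0],[0,0,0]],[[0,0,0],[0,0,0]],[[0,0,0],[0,0,0]],[[0,0,0],[0,0,0]],[[0,0,0],[0,0,0]],[[0,0,0],[0,0,0]],[[0,0,0],[0,0,0]],[[0,0,0],[0,0,0]],[[0,0,0],[0,0,0]],[[0,0,0],[0,0,0]]]' --claw 1

```text
clock: 3.87
tcp_pos: [0.4805, -0.0054, 0.1406]
tcp_rot: [1.0, 0.018, 0.0, -0.0]
wrist_force: [1.1, 0.1, 0.3]
grip_width: 0.354
```

```bash
python3 - <<'E'
from h import *
st(); snap('wrist','w2.png')
im=snap('top','t2.png'); cv2.imwrite('pics/t2z.png',cv2.resize(im[110:320,220:430],None,fx=2.8,fy=2.8))
E
```

```text
t 3.87 tcp [ 0.4805 -0.0054  0.1406] yaw 2.04 z [ 0.  0. -1.] F [1.1 0.1 0.3] w 0.354 q [-0.15  0.35  1.96  0.    0.83 -0.18]
```

View pics/w2.png

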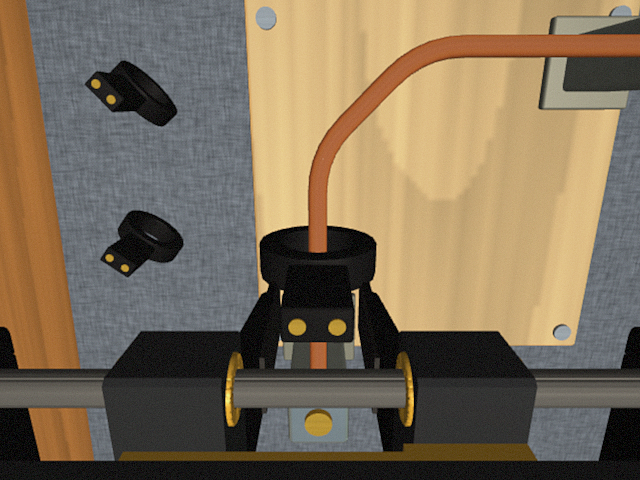

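The wrist picture shows the fingers around the block, with the gold dots at (297,327) and (337,327).

>>> arm_command --motion '[[[0,0,0],[0,0,0]],[[0,0,0],[0,0,0]],[[0,0,0],[0,0,0]],[[0,0,0.3],[0,0,0]],[[0,0,0.4],[0,0,0]],[[0,0,0.4],[0,0,0]],[[0,0,0.3],[0,0,0]],[[0,0,0],[0,0,0]],[[0,0,0],[0,0,0]]]'

```text
clock: 4.72
tcp_pos: [0.4805, -0.0055, 0.1549]
tcp_rot: [1.0, 0.018, 0.0, 0.0]
wrist_force: [0.5, -0.8, -2.9]
grip_width: 0.311
```

```bash
python3 - <<'E'
from h import *
st(); snap('wrist','w3.png')
im=snap('scene','s3.png'); cv2.imwrite('pics/s3z.png',cv2.resize(im[170:360,180:460],None,fx=2.8,fy=2.8))
E
```

```text
t 4.72 tcp [ 0.4805 -0.0055  0.1549] yaw 2.04 z [ 0.001 -0.    -1.   ] F [ 0.5 -0.8 -2.9] w 0.311 q [-0.15  0.33  1.94 -0.    0.87 -0.18]
```

View pics/s3z.png

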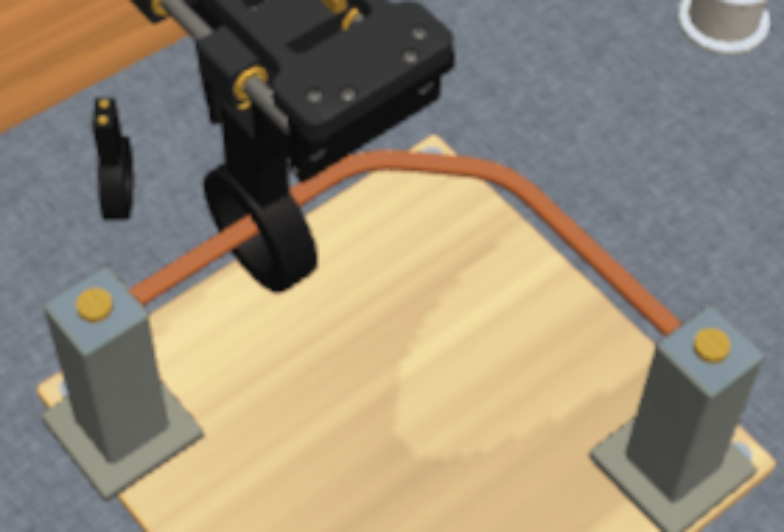

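View pics/w3.png

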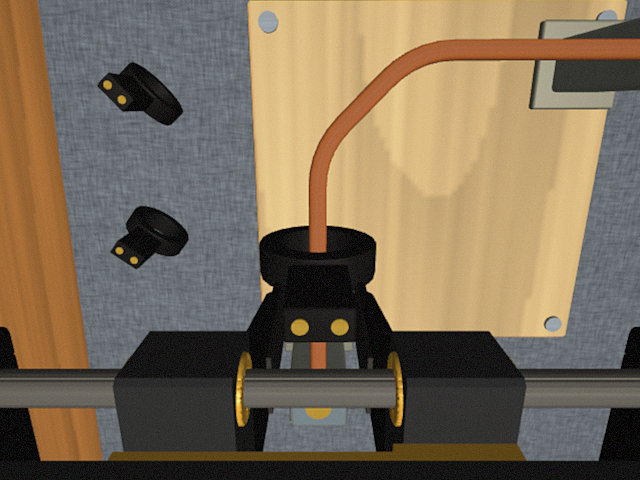

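Grip is firm (29.5 mm opening), with the ring lifted so the bar runs about mid-hole. Next I slide it around the first bend.

>>> arm_command --motion '[[[-0.05,0.82,0],[0,0,0]],[[-0.05,0.82,0],[0,0,0]],[[-0.05,0.82,0],[0,0,0]],[[-0.05,0.82,0],[0,0,0]],[[-0.05,0.82,0],[0,0,0]],[[0.07,0.46,0],[0,0,-5.6]],[[0.07,0.46,0],[0,0,-5.6]],[[0.07,0.46,0],[0,0,-5.6]],[[0.07,0.46,0],[0,0,-5.6]],[[0,0,0],[0,0,0]],[[0,0,0],[0,0,0]]]'

```text
clock: 5.73
tcp_pos: [0.4807, 0.0545, 0.1546]
tcp_rot: [0.985, -0.175, 0.0, 0.0]
wrist_force: [0.1, 0.3, -2.1]
grip_width: 0.313
```

>>> arm_command --motion '[[[0.25,0.4,0],[0,0,-5.6]],[[0.25,0.4,0],[0,0,-5.6]],[[0.25,0.4,0],[0,0,-5.6]],[[0.25,0.4,0],[0,0,-5.6]],[[0.7,0.75,0],[0,0,0]],[[0,0,0],[0,0,0]],[[0,0,0],[0,0,0]]]'

```text
clock: 6.32
tcp_pos: [0.498, 0.0777, 0.1545]
tcp_rot: [0.932, -0.362, -0.0, 0.0]
wrist_force: [-0.3, -0.2, -2.4]
grip_width: 0.313
```

```bash
python3 - <<'E'
from h import *
st(); snap('wrist','w4.png')
im=snap('scene','s4.png'); cv2.imwrite('pics/s4z.png',cv2.resize(im[170:360,180:460],None,fx=2.8,fy=2.8))
E
```

```text
t 6.32 tcp [0.498  0.0777 0.1545] yaw -42.46 z [-0. -0. -1.] F [-0.3 -0.2 -2.4] w 0.313 q [ 0.02  0.36  1.89 -0.    0.89  0.76]
```

View pics/s4z.png

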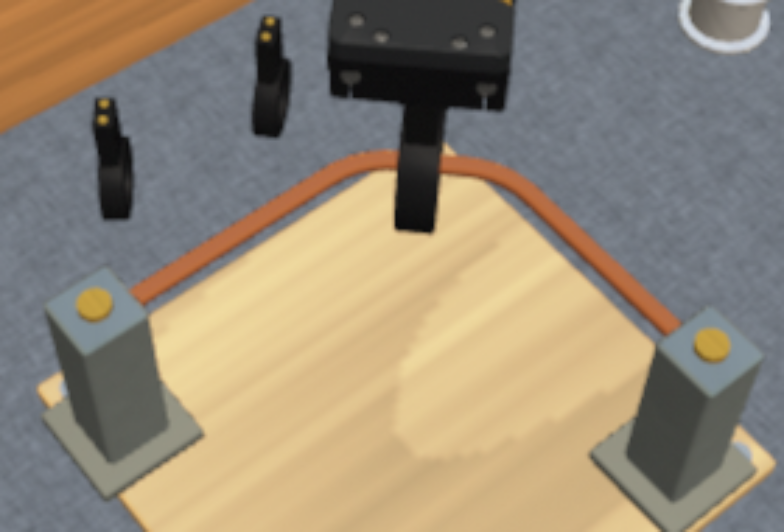

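View pics/w4.png

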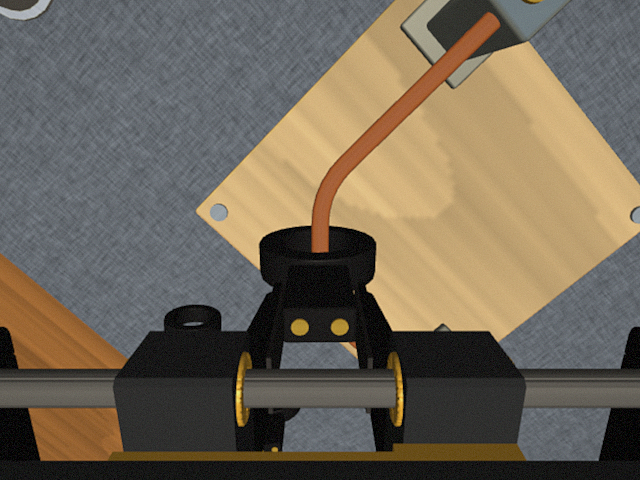

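The ring sits on the middle leg with the bar centred in it (bar at (320,245) in the wrist view). Next comes the second bend.

>>> arm_command --motion '[[[0.66,0.76,0],[0,0,0]],[[0.66,0.76,0],[0,0,0]],[[0.38,0.28,0],[0,0,-5.6]],[[0.38,0.28,0],[0,0,-5.6]],[[0.38,0.28,0],[0,0,-5.6]],[[0.38,0.28,0],[0,0,-5.6]],[[0.46,0.11,0],[0,0,-5.6]],[[0.46,0.11,0],[0,0,-5.6]],[[0.46,0.11,0],[0,0,-5.6]],[[0.46,0.11,0],[0,0,-5.8]],[[0,0,0],[0,0,0]],[[0,0,0],[0,0,0]]]'

```text
clock: 7.42
tcp_pos: [0.5448, 0.1087, 0.1544]
tcp_rot: [0.722, -0.692, -0.0, 0.0]
wrist_force: [1.1, -0.1, -2.8]
grip_width: 0.311
```

```bash
python3 - <<'E'
from h import *
st(); im=snap('wrist','w5.png')
# bar last leg measured from wrist view
hsv=cv2.cvtColor(im,cv2.COLOR_BGR2HSV);m=cv2.inRange(hsv,(3,120,80),(14,255,255));m[255:]=0
from m import ln
v,u=np.nonzero(m);k=(v<235)&(abs(u-320)<40);print(k.sum())
P=np.array([onz('wrist',a,b,.115)[:2] for a,b in zip(u[k],v[k])]);L=ln(P);print(L,np.degrees(np.arctan2(L[1][1],L[1][0])),P.min(0),P.max(0))
E
```

```text
t 7.42 tcp [0.5448 0.1087 0.1544] yaw -87.54 z [-0. -0. -1.] F [ 1.1 -0.1 -2.8] w 0.311 q [ 0.08  0.43  1.77 -0.    0.94  1.61]
2974
(array([0.6045956, 0.1108982], dtype=float32), array([0.99921805, 0.03953864], dtype=float32)) 2.2659876 [0.55849849 0.1040409 ] [0.64583823 0.11716132]
```

View pics/w5.png

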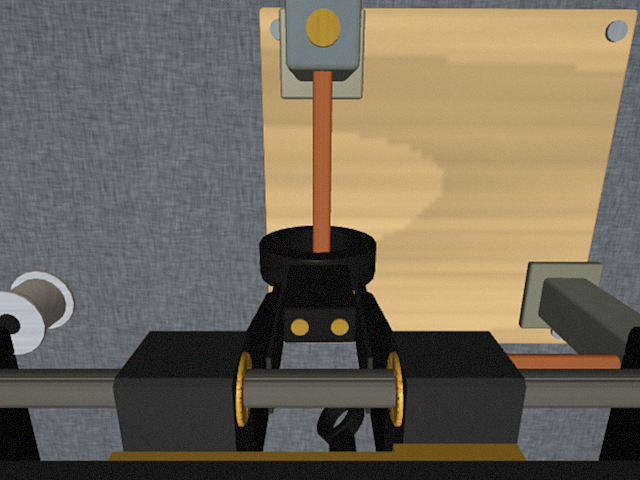

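The last leg fits at 2.2° and the bar is centred in the ring. I'll run up to just short of the post.

>>> arm_command --motion '[[[0.4,0.02,0],[0,0,-0.2]],[[0.9,0.04,0],[0,0,0]],[[0.9,0.04,0],[0,0,0]],[[0.9,0.04,0],[0,0,0]],[[0.9,0.04,0],[0,0,0]],[[0.9,0.03,0],[0,0,0]],[[0.9,0.03,0],[0,0,0]],[[0.9,0.03,0],[0,0,0]],[[0.9,0.03,0],[0,0,0]],[[0.5,0.02,0],[0,0,0]],[[0.3,0.01,0],[0,0,0]],[[0,0,0],[0,0,0]]]'

```text
clock: 8.47
tcp_pos: [0.629, 0.1115, 0.1544]
tcp_rot: [0.72, -0.694, -0.0, 0.0]
wrist_force: [0.1, -0.4, -3.0]
grip_width: 0.31
```

>>> arm_command --motion '[[[0,0,-0.3],[0,0,0]],[[0,0,-0.4],[0,0,0]],[[0,0,-0.3],[0,0,0]],[[0,0,0],[0,0,0]],[[0,0,0],[0,0,0]]]'

```text
clock: 8.88
tcp_pos: [0.6283, 0.1116, 0.1444]
tcp_rot: [0.72, -0.694, -0.0, 0.0]
wrist_force: [-0.5, 0.6, -2.1]
grip_width: 0.312
```

```bash
python3 - <<'E'
from h import *
st(); snap('wrist','w6.png')
im=snap('scene','s6.png'); cv2.imwrite('pics/s6z.png',cv2.resize(im[170:360,260:540],None,fx=2.8,fy=2.8))
E
```

```text
t 8.88 tcp [0.6283 0.1116 0.1444] yaw -87.96 z [-0.001 -0.    -1.   ] F [-0.5  0.6 -2.1] w 0.312 q [ 0.07  0.55  1.57 -0.    1.02  1.61]
```

View pics/s6z.png

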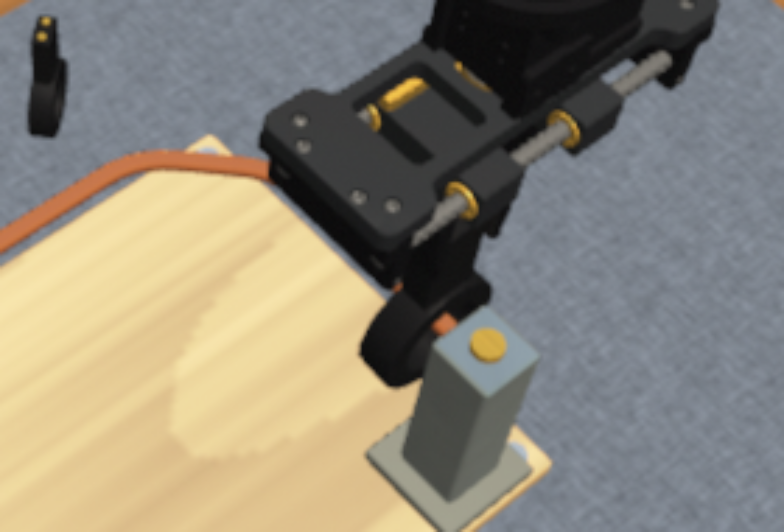

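View pics/w6.png

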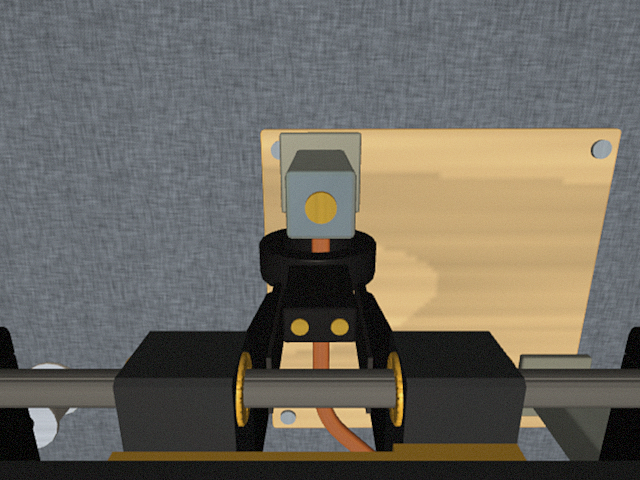

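There is a gap of about 6 mm to the post. I'll close it gently and watch the force.

>>> arm_command --motion '[[[0.15,0.01,0],[0,0,0]],[[0.15,0,0],[0,0,0]],[[0.15,0.01,0],[0,0,0]],[[0.05,0,0],[0,0,0]],[[0,0,0],[0,0,0]],[[0,0,0],[0,0,0]]]'

```text
clock: 9.48
tcp_pos: [0.6336, 0.1117, 0.1446]
tcp_rot: [0.72, -0.694, -0.0, 0.0]
wrist_force: [-0.2, -0.3, -2.5]
grip_width: 0.312
```

>>> arm_command --motion '[[[0.1,0,0],[0,0,0]],[[0,0,0],[0,0,0]],[[0,0,0],[0,0,0]]]'

```text
clock: 9.73
tcp_pos: [0.6346, 0.1117, 0.1447]
tcp_rot: [0.72, -0.694, 0.0, 0.0]
wrist_force: [-0.1, 0.8, -2.8]
grip_width: 0.313
```

>>> arm_command --motion '[[[0.1,0,0],[0,0,0]],[[0,0,0],[0,0,0]],[[0,0,0],[0,0,0]]]'

```text
clock: 9.98
tcp_pos: [0.6356, 0.1117, 0.1447]
tcp_rot: [0.72, -0.694, 0.0, 0.0]
wrist_force: [-1.0, -0.1, -2.4]
grip_width: 0.313
```

>>> arm_command --motion '[[[0.07,0,0],[0,0,0]],[[0,0,0],[0,0,0]],[[0,0,0],[0,0,0]]]'

```text
clock: 10.23
tcp_pos: [0.6361, 0.1118, 0.1447]
tcp_rot: [0.72, -0.694, -0.0, 0.0]
wrist_force: [-1.8, 0.6, -3.0]
grip_width: 0.311
```

```bash
python3 - <<'E'
from h import *
for i in range(3): s=st(); print(s['moment'].round(3)); im=snap('wrist','w7_%d.png'%i)
cv2.imwrite('pics/w7z.png',cv2.resize(im[190:350,240:400],None,fx=3.7,fy=3.7))
E
```

```text
t 10.23 tcp [0.6361 0.1118 0.1447] yaw -87.95 z [-0. -0. -1.] F [-1.8  0.6 -3. ] w 0.311 q [ 0.07  0.56  1.55 -0.    1.03  1.61]
[ 0.024  0.265 -0.002]
t 10.28 tcp [0.6361 0.1118 0.1446] yaw -87.95 z [-0. -0. -1.] F [-0.7  0.5 -2.6] w 0.313 q [ 0.07  0.56  1.55 -0.    1.03  1.61]
[ 0.012  0.203 -0.016]
t 10.33 tcp [0.6361 0.1118 0.1446] yaw -87.95 z [-0. -0. -1.] F [-0.9  0.2 -2. ] w 0.312 q [ 0.07  0.56  1.55 -0.    1.03  1.61]
[ 0.015  0.274 -0.037]
```

View pics/w7z.png

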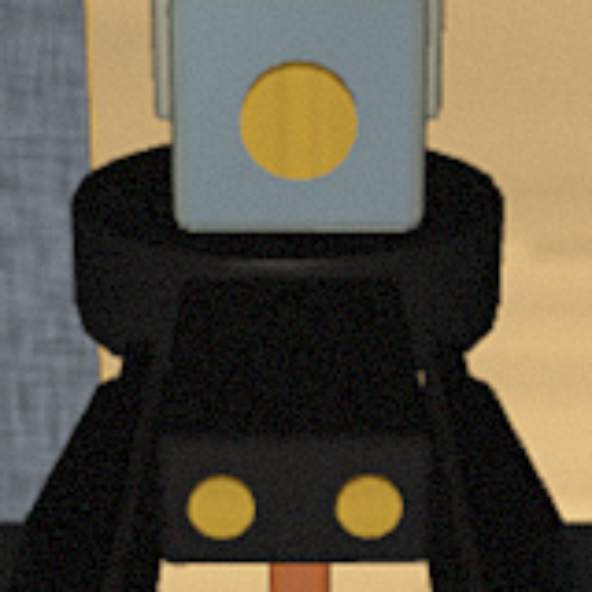

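>>> arm_command --motion '[[[0,0,-0.2],[0,0,0]],[[0,0,-0.15],[0,0,0]],[[0,0,-0.05],[0,0,0]],[[0,0,0],[0,0,0]],[[0,0,0],[0,0,0]]]'

```text
clock: 10.8
tcp_pos: [0.6362, 0.1117, 0.1407]
tcp_rot: [0.72, -0.694, 0.0, 0.0]
wrist_force: [-1.3, 1.2, -0.4]
grip_width: 0.312
```

```bash
python3 - <<'E'
from h import *
for i in range(4): s=st(); print(s['moment'].round(3)); im=snap('wrist','w8_%d.png'%i)
E
```

```text
t 10.8 tcp [0.6362 0.1117 0.1407] yaw -87.95 z [-0. -0. -1.] F [-1.3  1.2 -0.4] w 0.312 q [ 0.07  0.57  1.56 -0.    1.02  1.61]
[-0.005  0.394  0.041]
t 10.85 tcp [0.6362 0.1118 0.1407] yaw -87.96 z [-0. -0. -1.] F [-2.  -0.4  0.1] w 0.315 q [ 0.07  0.57  1.56 -0.    1.02  1.61]
[0.032 0.453 0.045]
t 10.9 tcp [0.6362 0.1117 0.1407] yaw -87.96 z [-0. -0. -1.] F [-2.   0.3  0.9] w 0.313 q [ 0.07  0.57  1.56 -0.    1.02  1.61]
[0.027 0.462 0.036]
t 10.95 tcp [0.6362 0.1118 0.1407] yaw -87.95 z [-0. -0. -1.] F [-1.6  0.4  0.6] w 0.313 q [ 0.07  0.57  1.56 -0.    1.02  1.61]
[ 0.018  0.424 -0.008]
```

The bar carries the weight (Fz about 0) and the ring bears lightly on the post, so I'll release.

>>> arm_command --motion '[[[0,0,0],[0,0,0]],[[0,0,0],[0,0,0]],[[0,0,0],[0,0,0]],[[0,0,0],[0,0,0]],[[0,0,0],[0,0,0]],[[0,0,0],[0,0,0]],[[0,0,0],[0,0,0]],[[0,0,0],[0,0,0]],[[0,0,0],[0,0,0]],[[0,0,0],[0,0,0]]]' --claw -1

```text
clock: 11.83
tcp_pos: [0.6363, 0.1117, 0.1406]
tcp_rot: [0.72, -0.694, 0.0, 0.0]
wrist_force: [0.4, -0.1, -0.2]
grip_width: 0.951
```

```bash
python3 - <<'E'
from h import *
st(); im=snap('wrist','w9.png')
E
```

```text
t 11.83 tcp [0.6363 0.1117 0.1406] yaw -87.95 z [-0. -0. -1.] F [ 0.4 -0.1 -0.2] w 0.951 q [ 0.07  0.57  1.56 -0.    1.02  1.61]
```

View pics/w9.png

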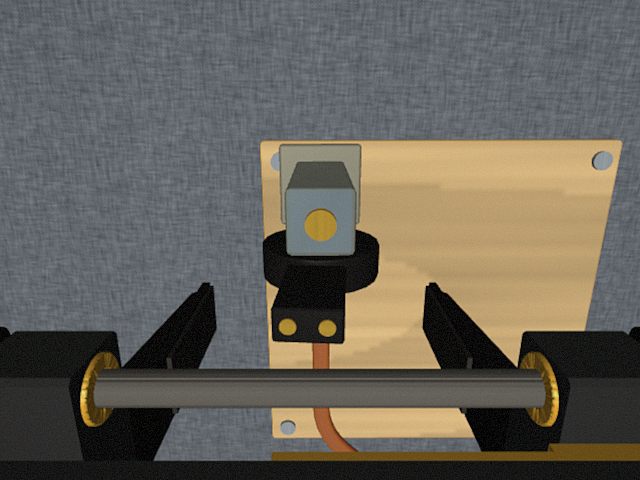

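After release the block leans a few degrees left (dots at (288,327) and (327,328)), rolled about the bar. I'll rise clear, let it settle and look.

>>> arm_command --motion '[[[0,0,0.5],[0,0,0]],[[0,0,1.5],[0,0,0]],[[0,0,2],[0,0,0]],[[0,0,2],[0,0,0]],[[0,0,2],[0,0,0]],[[0,0,1],[0,0,0]],[[0,0,0],[0,0,0]],[[0,0,0],[0,0,0]],[[0,0,0],[0,0,0]]]'

```text
clock: 12.63
tcp_pos: [0.6358, 0.1117, 0.2294]
tcp_rot: [0.72, -0.694, -0.001, 0.001]
wrist_force: [-0.4, -0.1, -0.3]
grip_width: 1.0
```

```bash
cat > chk.py <<'E'
import sys
from h import *
t=sys.argv[1]
st(); im=snap('wrist','wc%s.png'%t);inf=cams.camera_info('wrist');sc=snap('scene','sc%s.png'%t)
cv2.imwrite('pics/scz%s.png'%t,cv2.resize(sc[170:360,300:540],None,fx=3,fy=3))
g=cv2.inRange(cv2.cvtColor(im,cv2.COLOR_BGR2HSV),(18,120,90),(30,255,255))
n,_,s,ce=cv2.connectedComponentsWithStats(g)
for i in range(1,n):
    if s[i,4]>60 and 100<ce[i][0]<540 : print(ce[i].round(1),s[i,4],onz('wrist',*ce[i],.182).round(4))
E
python3 chk.py 1
```

```text
t 12.63 tcp [0.6358 0.1117 0.2294] yaw -87.96 z [-0.002 -0.    -1.   ] F [-0.4 -0.1 -0.3] w 1.0 q [ 0.07  0.49  1.45 -0.    1.2   1.61]
[276.7 243.4] 273 [0.6407 0.1381 0.182 ]
[400.9 132. ] 83 [0.7076 0.0703 0.182 ]
[319.8 189.6] 406 [0.674  0.1137 0.182 ]
[297.5 252.6] 115 [0.6354 0.1256 0.182 ]
[324.3 253.3] 117 [0.6355 0.1096 0.182 ]
[485.2 454.1] 3429 [ 0.4905 -0.0093  0.182 ]
```

View pics/wc1.png

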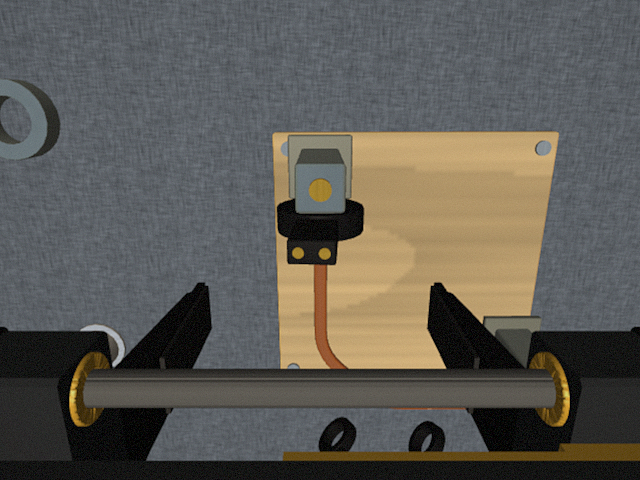

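View pics/scz1.png

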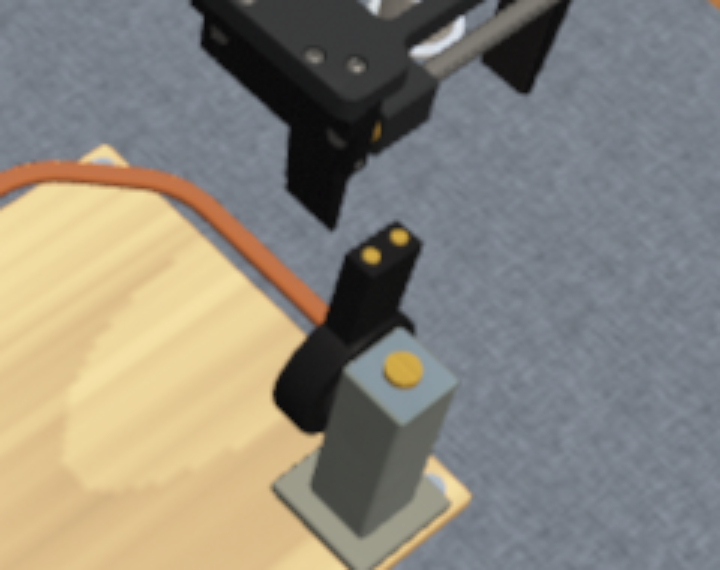

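>>> arm_command --motion '[[[0,0,0],[0,0,0]],[[0,0,0],[0,0,0]],[[0,0,0],[0,0,0]]]'

```text
clock: 12.98
tcp_pos: [0.6362, 0.1118, 0.2302]
tcp_rot: [0.72, -0.694, -0.0, 0.0]
wrist_force: [0.5, 0.5, 0.2]
grip_width: 0.999
```

```bash
python3 chk.py 2 | sed -n 5,6p; python3 chk.py 2b | sed -n 1p\;5,6p
```

```text
[324.3 253.6] 114 [0.6355 0.1096 0.182 ]
[279.3 316.5] 113 [0.5924 0.1363 0.182 ]
t 13.08 tcp [0.6363 0.1117 0.2305] yaw -87.96 z [-0. -0. -1.] F [0.1 0.2 0.2] w 1.002 q [ 0.07  0.49  1.45 -0.    1.21  1.61]
[319.8 190.2] 408 [0.6739 0.1137 0.182 ]
[276.5 231.6] 92 [0.6482 0.1384 0.182 ]
```

>>> arm_command --motion '[[[0,0,0],[0,0,0]],[[0,0,0],[0,0,0]],[[0,0,0],[0,0,0]]]'

```text
clock: 13.43
tcp_pos: [0.6363, 0.1118, 0.2307]
tcp_rot: [0.72, -0.694, 0.0, 0.0]
wrist_force: [-1.1, 1.3, 0.1]
grip_width: 0.998
```

```bash
python3 chk.py 3 | sed -n 1p\;5,6p
```

```text
t 13.43 tcp [0.6363 0.1118 0.2307] yaw -87.96 z [ 0. -0. -1.] F [-1.1  1.3  0.1] w 0.998 q [ 0.07  0.49  1.45 -0.    1.21  1.61]
[319.8 190.2] 406 [0.6739 0.1137 0.182 ]
[297.6 252.9] 113 [0.6352 0.1257 0.182 ]
```

>>> arm_command --motion '[[[0,0,0],[0,0,0]],[[0,0,0],[0,0,0]],[[0,0,0],[0,0,0]]]'

```text
clock: 13.78
tcp_pos: [0.6363, 0.1117, 0.2306]
tcp_rot: [0.72, -0.694, 0.0, 0.0]
wrist_force: [0.2, -0.7, 0.1]
grip_width: 1.0
```

```bash
python3 chk.py 4 | sed -n 1p\;5,6p
```

```text
t 13.78 tcp [0.6363 0.1117 0.2306] yaw -87.96 z [-0. -0. -1.] F [ 0.2 -0.7  0.1] w 1.0 q [ 0.07  0.49  1.45 -0.    1.21  1.61]
[297.6 252.9] 114 [0.6353 0.1256 0.182 ]
[324.4 253.5] 115 [0.6355 0.1095 0.182 ]
```

The ring is at rest against the post, but leaning about 5° about the bar (dots' midpoint at y = 0.1176, bar at 0.112). There's time to fix it, so I'll regrip to level the block, centre it about 0.5 mm further to −y, and open in small steps.

>>> arm_command --motion '[[[-0.1,-0.05,-1],[0,0,0.1]],[[0,0,-1.5],[0,0,0]],[[0,0,-1.5],[0,0,0]],[[0,0,-1.5],[0,0,0]],[[0,0,-1.5],[0,0,0]],[[0,0,-1.2],[0,0,0]],[[0,0,-0.8],[0,0,0]],[[0,0,0],[0,0,0]],[[0,0,0],[0,0,0]]]'

```text
clock: 14.63
tcp_pos: [0.6353, 0.1112, 0.1405]
tcp_rot: [0.72, -0.694, -0.0, 0.0]
wrist_force: [-0.2, -1.5, 0.7]
grip_width: 0.997
```

>>> arm_command --motion '[[[0,0,0],[0,0,0]],[[0,0,0],[0,0,0]],[[0,0,0],[0,0,0]],[[0,0,0],[0,0,0]],[[0,0,0],[0,0,0]],[[0,0,0],[0,0,0]],[[0,0,0],[0,0,0]],[[0,0,0],[0,0,0]],[[0,0,0],[0,0,0]],[[0,0,0],[0,0,0]],[[0,0,0],[0,0,0]],[[0,0,0],[0,0,0]]]' --claw 1

```text
clock: 15.63
tcp_pos: [0.6353, 0.1113, 0.1407]
tcp_rot: [0.72, -0.694, 0.0, 0.0]
wrist_force: [-0.7, -0.3, -0.3]
grip_width: 0.312
```

```bash
python3 - <<'E'
from h import *
for i in range(3): s=st(); print(s['moment'].round(3)); snap('wrist','w10.png')
E
```

```text
t 15.63 tcp [0.6353 0.1113 0.1407] yaw -87.85 z [ 0. -0. -1.] F [-0.7 -0.3 -0.3] w 0.312 q [ 0.07  0.57  1.56 -0.    1.02  1.6 ]
[ 0.037 -0.004 -0.027]
t 15.68 tcp [0.6353 0.1112 0.1407] yaw -87.86 z [-0. -0. -1.] F [-0.1 -0.1  0.5] w 0.315 q [ 0.07  0.57  1.56 -0.    1.02  1.6 ]
[0.072 0.006 0.007]
t 15.73 tcp [0.6353 0.1113 0.1407] yaw -87.86 z [ 0. -0. -1.] F [0.4 0.  0. ] w 0.312 q [ 0.07  0.57  1.56 -0.    1.02  1.6 ]
[ 0.052 -0.031  0.027]
```

View pics/w10.png

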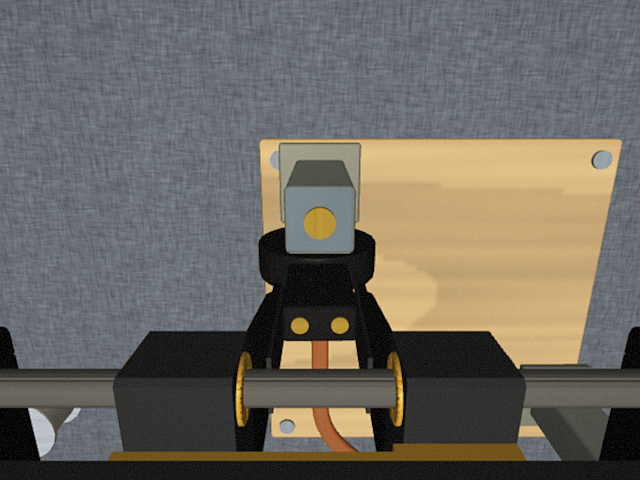

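The block is level again in the jaws (dots at (300,326) and (340,326)). I'll open in small steps.

>>> arm_command --motion '[[[0,0,0],[0,0,0]],[[0,0,0],[0,0,0]],[[0,0,0],[0,0,0]],[[0,0,0],[0,0,0]]]' --claw 0.34

```text
clock: 16.12
tcp_pos: [0.6353, 0.1113, 0.1406]
tcp_rot: [0.72, -0.694, 0.0, 0.0]
wrist_force: [0.3, 0.3, 0.1]
grip_width: 0.329
```

>>> arm_command --motion '[[[0,0,0],[0,0,0]],[[0,0,0],[0,0,0]],[[0,0,0],[0,0,0]],[[0,0,0],[0,0,0]]]' --claw 0.28

```text
clock: 16.45
tcp_pos: [0.6353, 0.1113, 0.1406]
tcp_rot: [0.72, -0.694, 0.0, 0.0]
wrist_force: [0.2, -0.4, 0.2]
grip_width: 0.357
```

```bash
python3 - <<'E'
from h import *
st(); im=snap('wrist','w11.png');cv2.imwrite('pics/w11z.png',im[200:360,220:420].repeat(3,0).repeat(3,1))
E
```

```text
t 16.45 tcp [0.6353 0.1113 0.1406] yaw -87.86 z [ 0. -0. -1.] F [ 0.2 -0.4  0.2] w 0.357 q [ 0.07  0.57  1.56 -0.    1.02  1.6 ]
```

View pics/w11z.png

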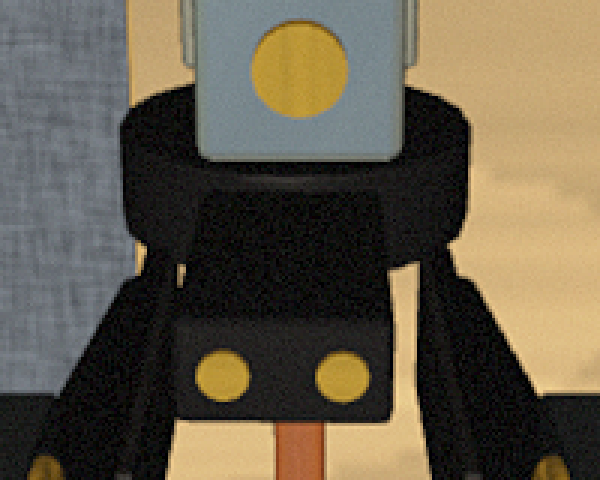

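It still leans onto the +y pad (dots' midpoint at about 314 rather than 320 px). I'll regrip, shift 1 mm to −y and try again.

>>> arm_command --motion '[[[0,0,0],[0,0,0]],[[0,0,0],[0,0,0]],[[0,0,0],[0,0,0]],[[0,-0.1,0],[0,0,0]],[[0,0,0],[0,0,0]],[[0,0,0],[0,0,0]]]' --claw 1

```text
clock: 17.0
tcp_pos: [0.6353, 0.1103, 0.1407]
tcp_rot: [0.72, -0.694, -0.0, -0.0]
wrist_force: [0.4, 1.3, 0.1]
grip_width: 0.317
```

>>> arm_command --motion '[[[0,0,0],[0,0,0]],[[0,0,0],[0,0,0]],[[0,0,0],[0,0,0]],[[0,0,0],[0,0,0]],[[0,0,0],[0,0,0]],[[0,0,0],[0,0,0]]]' --claw 0.26

```text
clock: 17.5
tcp_pos: [0.6353, 0.1102, 0.1407]
tcp_rot: [0.72, -0.694, 0.0, 0.0]
wrist_force: [0.1, -1.1, 0.5]
grip_width: 0.368
```

```bash
python3 - <<'E'
from h import *
st(); im=snap('wrist','w12.png');cv2.imwrite('pics/w12z.png',im[200:360,220:420].repeat(3,0).repeat(3,1))
E
```

```text
t 17.5 tcp [0.6353 0.1102 0.1407] yaw -87.86 z [ 0. -0. -1.] F [ 0.1 -1.1  0.5] w 0.368 q [ 0.07  0.57  1.56 -0.    1.02  1.6 ]
```

View pics/w12z.png

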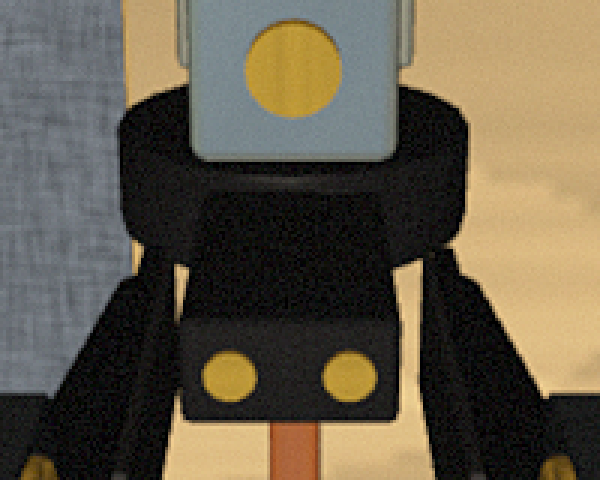

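Now the block stands almost free, with its midpoint at y ≈ 0.1116 against the bar at 0.112, so it is nearly level. I'll open the rest of the way in steps.

>>> arm_command --motion '[[[0,0,0],[0,0,0]],[[0,0,0],[0,0,0]],[[0,0,0],[0,0,0]],[[0,0,0],[0,0,0]],[[0,0,0],[0,0,0]],[[0,0,0],[0,0,0]]]' --claw 0.18

```text
clock: 18.05
tcp_pos: [0.6353, 0.1103, 0.1407]
tcp_rot: [0.72, -0.694, 0.0, 0.0]
wrist_force: [0.1, 0.5, -0.6]
grip_width: 0.41
```

```bash
python3 - <<'E'
from h import *
st(); im=snap('wrist','w13.png');cv2.imwrite('pics/w13z.png',im[200:360,220:420].repeat(3,0).repeat(3,1))
E
```

```text
t 18.05 tcp [0.6353 0.1103 0.1407] yaw -87.85 z [ 0. -0. -1.] F [ 0.1  0.5 -0.6] w 0.41 q [ 0.07  0.57  1.56 -0.    1.02  1.6 ]
```

View pics/w13z.png

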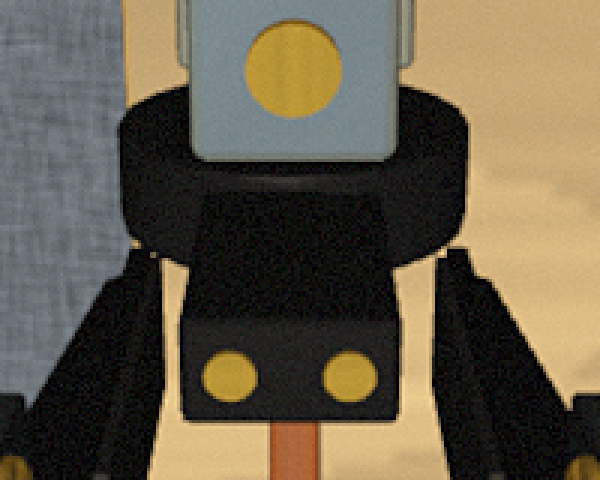

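Both fingers are now clear of the block, and it hasn't moved since the last picture. I'll open fully and retreat.

>>> arm_command --motion '[[[0,0,0],[0,0,0]],[[0,0,0],[0,0,0]],[[0,0,0],[0,0,0]],[[0,0,0],[0,0,0]],[[0,0,0],[0,0,0]],[[0,0,0.5],[0,0,0]],[[0,0,1.5],[0,0,0]],[[0,0,2],[0,0,0]],[[0,0,2],[0,0,0]],[[0,0,2],[0,0,0]],[[0,0,1],[0,0,0]],[[0,0,0],[0,0,0]]]' --claw -1

```text
clock: 19.1
tcp_pos: [0.6361, 0.1103, 0.2332]
tcp_rot: [0.72, -0.694, 0.001, -0.001]
wrist_force: [0.4, 1.5, 0.0]
grip_width: 1.002
```

>>> arm_command --motion '[[[-1,0,1.5],[0,0,0]],[[-2,0,1.5],[0,0,0]],[[-2,0,1.5],[0,0,0]],[[-2,0,1],[0,0,0]],[[-1,0,0],[0,0,0]],[[0,0,0],[0,0,0]],[[0,0,0],[0,0,0]]]'

```text
clock: 19.68
tcp_pos: [0.5553, 0.1102, 0.2848]
tcp_rot: [0.72, -0.694, -0.0, 0.0]
wrist_force: [0.6, -0.4, -0.9]
grip_width: 1.001
```

```bash
python3 chk.py 5
```

```text
t 19.68 tcp [0.5553 0.1102 0.2848] yaw -87.85 z [-0.001 -0.    -1.   ] F [ 0.6 -0.4 -0.9] w 1.001 q [ 0.08  0.32  1.57 -0.    1.25  1.61]
[278.5  77.6] 81 [0.6561 0.1415 0.182 ]
[321.8  71.7] 353 [0.6607 0.1135 0.182 ]
[309.8 111.3] 102 [0.6358 0.1205 0.182 ]
[333.9 111.4] 103 [0.6364 0.1045 0.182 ]
[280.9 164.8] 131 [0.5997 0.1393 0.182 ]
[283.5 259.3] 69 [0.5304 0.1365 0.182 ]
[485.4 454.1] 3460 [ 0.3587 -0.0396  0.182 ]
```

View pics/wc5.png

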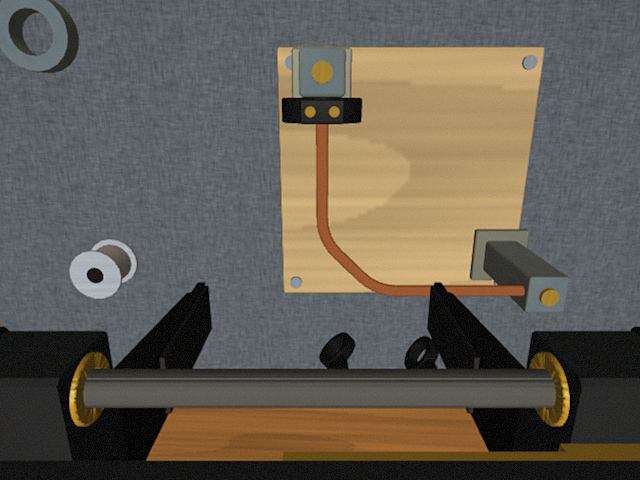

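View pics/scz5.png

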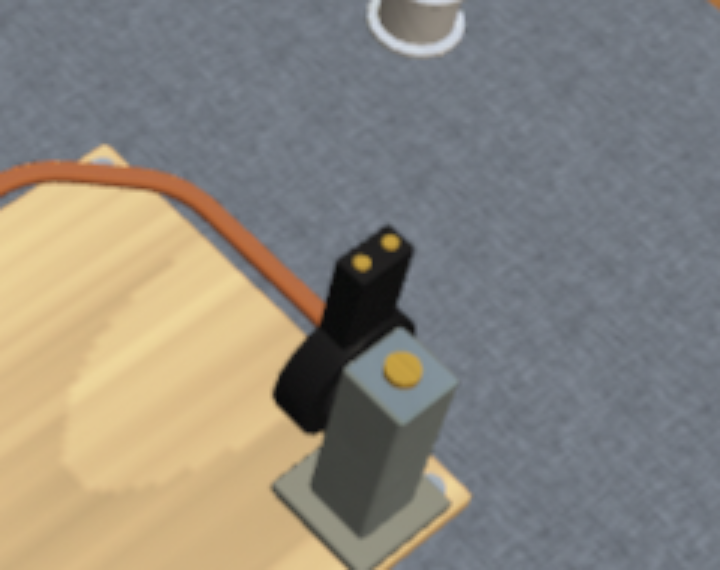

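The block's midpoint is at (0.636, 0.1125), the bar is at y = 0.112, and the yaw is 2.2°, so it is level and square. One last check that it is at rest, then I hand in.

```bash
python3 - <<'E'
from h import *
def dots(n):
    im=snap(n,'f_%s.png'%n);g=cv2.inRange(cv2.cvtColor(im,cv2.COLOR_BGR2HSV),(18,120,90),(30,255,255))
    x0,x1,y0,y1=dict(wrist=(300,345,100,122),scene=(405,450,235,268))[n]
    k,_,s,c=cv2.connectedComponentsWithStats(g[y0:y1,x0:x1]);return [(c[i]+[x0,y0]) for i in range(1,k) if s[i,4]>10]
a=dots('wrist');b=dots('scene');print(a,b)
a=sorted(a,key=lambda p:p[0]);
for p in a:
    for q in b: print(tri(('wrist',*p),('scene',*q)).round(4))
st()
E
```

```text
[array([309.55339806, 111.99029126]), array([333.71568627, 112.01960784])] [array([429.63333333, 250.36666667]), array([420.125  , 257.15625])]
[0.6349 0.1203 0.1818]
[0.631  0.1182 0.1625]
[0.6391 0.1069 0.2001]
[0.6355 0.1042 0.1819]
t 19.88 tcp [0.5559 0.1101 0.2846] yaw -87.87 z [-0.001 -0.    -1.   ] F [-0.3 -0.2 -0.4] w 1.002 q [ 0.08  0.32  1.57 -0.    1.25  1.61]
```

```bash
python3 -c "
from workcell import job;print(job.sign_off())"
```

```text
the job is handed in; nothing more can be done
None
```

I slid the large ring along the bar around both bends to the far post, let go of it there, and handed the job in at about 20 s of the 37 s allowed.

- **Final position:** the last two-view measurement put the centre of the block's top at (0.635, 0.112, 0.182) m. The expected position was (0.635, 0.112, 0.182), so the ring is against the post, level, and within about 1° of square to the bar.
- **At rest:** it had not moved between the last pictures, and the gripper was clear of everything. Wrist force readings stayed at about 3 N or less.
- **One check failed along the way:** after the first release the ring rested against the post but leaned about 5° sideways about the bar. I gripped it again and released in small steps. It still leaned slightly, so I gripped it once more 1 mm over. After that release it stayed level.

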